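# Load and lock the weld test plate carrier

### The job

Load all the weld test plates from the grooved timber block upright into the slots of the steel carrier, one to a slot in any order and each fully down on the base, then swing the retaining bar closed over them into its catch. Then fit the T key fully down onto the square lock spindle and turn it clockwise to the end stop to lock the bar, and leave the key standing on the spindle. Leave the jar and the beaded coupon alone.

Things in the scene. Friction and masses are not known exactly. Their poses are not given: they have to be found in the camera images.
- carrier: Fixed steel plate carrier, base 315 x 140 x 8 mm. Origin on the worktop under the middle of the row of slots; x along the row, y along each slot. Two grey rails (tops 50 mm above the worktop, from 36 to 58 mm either side of the middle line) have four slots, 46 mm apart. Bar hinge post at x +130; lock column, 40 mm square, 103 mm tall, at (-140, -45); bar catch at (-140, 0) mm.
- slot_1 (a point): Middle of the floor of slot 1 of the carrier, on the base plate 8 mm above the worktop; a fully seated plate's origin lies here. Slot 13 mm wide (x), 106 mm long between end walls (y), open above with rounded lips, sides 42 mm tall; fingers have 72 mm free between the rails. Slot 1 is next to the lock spindle, slot 4 next to the bar's hinge.
- slot_2 (a point): Middle of the floor of slot 2 of the carrier, on the base plate 8 mm above the worktop; a fully seated plate's origin lies here. Slot 13 mm wide (x), 106 mm long between end walls (y), open above with rounded lips, sides 42 mm tall; fingers have 72 mm free between the rails. Slot 1 is next to the lock spindle, slot 4 next to the bar's hinge.
- slot_3 (a point): Middle of the floor of slot 3 of the carrier, on the base plate 8 mm above the worktop; a fully seated plate's origin lies here. Slot 13 mm wide (x), 106 mm long between end walls (y), open above with rounded lips, sides 42 mm tall; fingers have 72 mm free between the rails. Slot 1 is next to the lock spindle, slot 4 next to the bar's hinge.
- slot_4 (a point): Middle of the floor of slot 4 of the carrier, on the base plate 8 mm above the worktop; a fully seated plate's origin lies here. Slot 13 mm wide (x), 106 mm long between end walls (y), open above with rounded lips, sides 42 mm tall; fingers have 72 mm free between the rails. Slot 1 is next to the lock spindle, slot 4 next to the bar's hinge.
- block: Fixed grooved timber block, 245 x 110 x 28 mm, with four grooves 12 mm wide and 18 mm deep across it (along its y) at x = -82.5, -27.5, 27.5 and 82.5 mm; groove floors 10 mm above the worktop. Origin at the middle of its underside. The plates stand on edge here at the start.
- plate_1: Dark steel weld test plate with a weld seam along it, 10 mm thick (its x), 100 mm long (its y), 70 mm tall (its z), 0.5 kg; the plates are all alike. Origin at the middle of its underside. Stands on edge in a groove of the block at the start. Take it by its two faces from above. Two to four plates are there; the others are absent.
- plate_2: Dark steel weld test plate with a weld seam along it, 10 mm thick (its x), 100 mm long (its y), 70 mm tall (its z), 0.5 kg; the plates are all alike. Origin at the middle of its underside. Stands on edge in a groove of the block at the start. Take it by its two faces from above. Two to four plates are there; the others are absent.
- plate_3: Dark steel weld test plate with a weld seam along it, 10 mm thick (its x), 100 mm long (its y), 70 mm tall (its z), 0.5 kg; the plates are all alike. Origin at the middle of its underside. Stands on edge in a groove of the block at the start. Take it by its two faces from above. Two to four plates are there; the others are absent.
- plate_4: Dark steel weld test plate with a weld seam along it, 10 mm thick (its x), 100 mm long (its y), 70 mm tall (its z), 0.5 kg; the plates are all alike. Origin at the middle of its underside. Stands on edge in a groove of the block at the start. Take it by its two faces from above. Two to four plates are there; the others are absent.
- bar (a joint): Angle of the retaining bar (rad): 0 closed, against the cheek of its catch, over the row of slots; open it is up to 1.3, swung to the carrier's +y side. It turns level about an upright hinge, stiff enough to stay where left (about 1 N at the pin), with no spring.
- lock (a joint): Angle of the lock spindle (rad): near 0 (0 to 0.25) unlocked at the start, 1.45 at the end stop, where its cam covers the end of the closed bar. Grows when turned clockwise seen from above; friction about 0.12 N m, no spring.
- bar_pin (a point): Inside the upright black grip pin, 16 mm across, on the retaining bar, 160 mm from the hinge. The pin stands 39 mm proud of the bar; this point is 20 mm above the bar's top face, 19 mm below the pin's top. The bar is flat steel 20 mm wide, 10 mm thick, 280 mm long from the hinge, its top 98 mm above the worktop, its underside 10 mm over seated plates. Site x points to the hinge.
- bar_hinge (a point): On the upright hinge axis of the retaining bar, at mid-thickness of the bar (93 mm above the worktop).
- spindle_seat (a point): On the lock spindle's axis, on top of its cam (111 mm above the worktop), where the seated key's underside rests. Turns with the spindle: x, y are square to the faces of the 20 mm square shaft, which rises 26 mm above this point, the top 6 mm stepped in to 15 mm as lead-in. The cam is a disc 48 mm across with a lobe reaching 60 mm from the axis.
- key: Loose T key standing upright, 66 mm tall, 0.35 kg. Origin: middle of the socket's underside. Square flange 70 x 70 x 10 mm, socket 44 x 44 mm up to 34 mm, 24 mm neck; 23 mm square blind bore, 29 mm deep, open below, square to the key's axes; cross bar 110 mm long (x), 18 mm wide (y), 46 to 66 mm above the origin. Fits the spindle in any quarter turn. Grip the cross bar at its middle.
- gel_jar: Bystander: open white gel jar, 92 mm across and 92 mm tall, loose. Origin at the middle of its underside. Leave it alone.
- bead_coupon: Bystander: flat steel coupon with weld beads, 87 x 96 x 9 mm, loose on the worktop. Origin at the middle of its underside. Leave it alone.
Not all that is in view belongs to the job. What is shaped like the plate_2 but yellow is not meant. What is shaped like the plate_4 but orange or pink is not meant.

How it is judged:
By the outcome, as a careful person would: the job done as asked, in the order asked, and still so for the second after the job is handed in, with the robot touching nothing.
Of plate_1, plate_2, plate_3, plate_4 only 2 to 4 are there at a start; the rules pass over those that are not, and their reading is None.
At some moment in a run one of key may be knocked a few centimetres aside while the robot is not near it.
It also fails if it takes over 210 s, if anything falls off the work surface, if the arm or the gripper's body presses on something with over 40 N, if the wrist force passes 120 N, or if a joint passes its speed limit or range.

### The arm

A 6-joint arm with a two-finger parallel gripper is mounted at the origin on a cart in front of the work surface, level with it; the furniture and walls round the work are solid. World frame = base frame: x ahead of the robot, y to its left, z up, the work surface at z = 0. Lengths are in mm, angles in degrees, forces in N, time in s.
With the tool pointing down it reaches from about 350 to 850 mm from the base axis. Payload 8.1 kg.
Tool frame: the origin (TCP) lies midway between the tips of the shut fingers; the grasp point (between the pads) lies 19 mm behind it; z points along the fingers, y is the direction in which the jaws open and shut (so a half turn about z gives the same grasp; the last joint's range is limited). The gripper opens to 85 mm and grips with 20 to 120 N. Pads are 22 mm wide; open, the fingers measure 114 mm over their backs; the gripper's body (76 mm by 85 mm) begins 54 mm behind the grasp point. The pads swing forward as they close: fully open they stand 13 mm farther back than shut.
Start: joints at [-70.153, 7.471, 85.268, -0, 87.261, -4.893], TCP at [251.124, -544.924, 231.292] pointing down, gripper open.
Joint ranges: [-169.43, 169.43], [-51.17, 129.36], [1.28, 143.12], [-76.62, 256.62], [0, 156.53], [-152.29, 152.29]. Speed limits (degrees/s): [136.94, 136.94, 159.86, 180, 180, 180].

### API

Orientations are given as [roll, pitch, yaw] about the fixed x, y, z axes, in that order (R = Rz(yaw) Ry(pitch) Rx(roll)).
In Python, from bench import telemetry, snapshot, camera_params, job gives the robot as it stands. The module is installed in compiled form; this text tells all that it offers.
- The arm moves only by the shell command python3 -m jog 'ROWS' [FORCE]. ROWS is JSON, a list that holds one entry, the list of rows, each a list of 7 numbers: the shift along the tool's x, y, z in units of 50 mm (1.0 is 50 mm), then the turn, a rotation vector about the tool's x, y, z in units of 2 pi rad (1.0 is 2 pi rad), then the opening, from 0 (shut) to 1 (fully open). In form: [[[dx, dy, dz, rx, ry, rz, claw], ...]]. A call has 1 to 12 rows; each row shifts and turns the commanded pose from where the row before left it, along the tool's axes as they then stand; what a row does not reach is not made up. A row lasts 1/8 s, in which the tool goes at most 62.5 mm and 10.7 degrees, less where a joint would pass 70% of its speed; a pose out of reach is approached as far as the arm can. A call with a number of a shift or a turn outside -1 to 1 is refused whole. A call with a gripper value outside its range is refused whole. The fingers move at their own pace and stop on an object; FORCE is the grip in N (left out, the last holds). Time passes only in rows, so rows that do not move let the fingers close. It gives the time, the measured TCP pose, the force and the opening at its end, in the units of the state.
- telemetry.sense(): the state, without advancing time (a new reading comes with each control period).
- snapshot(name): name is "scene" or "top" or "wrist"; returns (picture, depth): 384x512x3 uint8, red, green, blue; 384x512 float32, mm along the optical axis (not along the pixel's ray), 0 where there is no reading.
- camera_params(name): a dict with "K" (3x3 intrinsics, pixels), "extrinsics" (4x4, takes a point from camera to world coordinates). Camera axes: x right, y down, z forward; pixel columns grow to the right and rows downward; lengths in mm; the calibration is good to about 2 mm. A picture is of the moment at which its call begins: read the wrist's pose just before it. camera_params takes no time and is no camera call; for the wrist camera it gives the pose at the moment of the call.
- job.hand_in(): hands the job in, once; it reports no verdict.
The state is a dict: "time": time; "joint_pos": joint angles; "qd": joint speeds; "joint_efforts": joint torques, N m; "tool_pos": TCP position; "tcp_rot": TCP orientation; "ft_force": force on the tool from outside, world axes, zero at the start; "wrist_torque": the same for the moment, N m; "finger_gap": finger opening in mm.
Only numpy, scipy, OpenCV 4.12 (cv2) and the standard library are available. Lean on these libraries where they do the work, as an engineer would, in place of code of your own. Each camera call takes 0.05 s, during which the arm holds its last target. There are 200 camera calls.

## Working session

There is one attempt and no reset: what is moved stays moved. The work goes in short steps, Python scripts to look and compute and a shell command to move; the robot and the scene stay as the last step left them, time stands still between calls to the robot, and variables do not carry over. Pictures are saved under pics/ and viewed, about 12 in all and at most 16, crops included, and the job is handed in when it is done.

```bash
mkdir -p pics; ls; python3 - <<'E'
from bench import telemetry, snapshot, camera_params
import cv2,numpy as np
print(telemetry.sense())
for n in("scene","top"):
    p,d=snapshot(n); cv2.imwrite(f"pics/{n}0.png",cv2.resize(p[:,:,::-1],(800,600),interpolation=cv2.INTER_CUBIC)); np.savez(f"{n}0.npz",p=p,d=d,K=camera_params(n)["K"],E=camera_params(n)["extrinsics"])
    print(n,camera_params(n))
E
```

```text
pics
{'time': 0.0, 'joint_pos': array([-7.01546737e+01,  7.51795722e+00,  8.53302190e+01,  2.15104818e-03,
        8.72621258e+01, -4.89091677e+00]), 'qd': array([ 0.03803279, -0.07518846, -0.04397539, -0.05819214,  0.11138332,
       -0.06868695]), 'joint_efforts': array([-2.04649863e-03, -5.69404936e+01, -5.00551021e+01, -4.16535431e-04,
        1.44897838e-02,  1.96213712e-07]), 'tool_pos': array([ 250.92628148, -544.39010601,  230.20573657]), 'tcp_rot': array([-1.79890283e+02, -1.15448002e-02,  2.47361272e+01]), 'ft_force': array([ 0.40488112, -0.58366506, -0.16958565]), 'wrist_torque': array([-0.00070853, -0.02025263,  0.01267161]), 'finger_gap': 85.37437732728434}
scene {'K': array([[420.38173506,   0.        , 251.73563387],
       [  0.        , 420.38173506, 196.50899417],
       [  0.        ,   0.        ,   1.        ]]), 'extrinsics': array([[-2.49721684e-02, -4.06548974e-01,  9.13287645e-01,
        -1.01449053e+03],
       [-9.99450498e-01,  3.00721793e-02, -1.39415359e-02,
        -4.46653110e+01],
       [-2.17966327e-02, -9.13133942e-01, -4.07076542e-01,
         8.13566510e+02],
       [ 0.00000000e+00,  0.00000000e+00,  0.00000000e+00,
         1.00000000e+00]])}
top {'K': array([[431.31949584,   0.        , 261.19037062],
       [  0.        , 431.31949584, 190.93452988],
       [  0.        ,   0.        ,   1.        ]]), 'extrinsics': array([[-1.99971750e-02, -9.87517728e-01,  1.56233316e-01,
         3.71362937e+02],
       [-9.97439236e-01,  3.04371560e-02,  6.47190017e-02,
        -1.60391414e+02],
       [-6.86664594e-02, -1.54539042e-01, -9.85597586e-01,
         1.40100216e+03],
       [ 0.00000000e+00,  0.00000000e+00,  0.00000000e+00,
         1.00000000e+00]])}
```

View pics/top0.png

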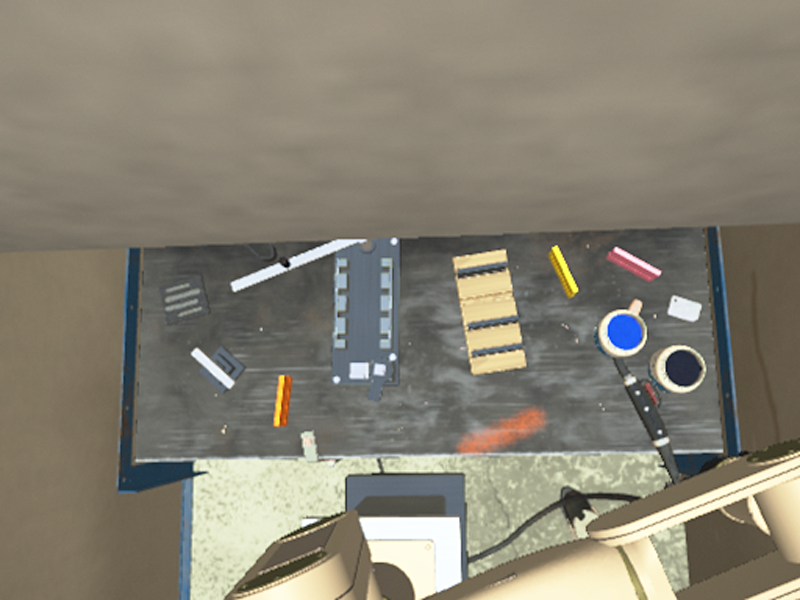

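View pics/scene0.png

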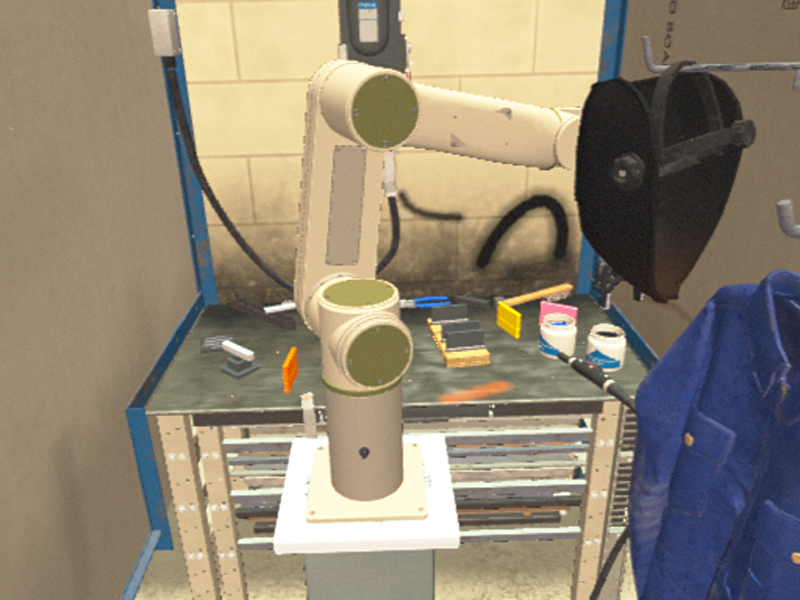

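Three dark plates are in the block, at (480,268), (492,323) and (497,351); the groove at (485,298) is empty. The carrier's lock is at (378,370), its hinge at (365,243), the bar is open to the left, and the key is at (215,365). Decoys are yellow (563,271), pink (633,263) and orange (283,400). Next I'll measure from the depth.

```bash
cat > h.py <<'E'
import numpy as np,cv2,json
from bench import telemetry, snapshot, camera_params
def cloud(p,d,K,E):
    v,u=np.mgrid[:384,:512]; P=np.stack([(u-K[0,2])/K[0,0]*d,(v-K[1,2])/K[1,1]*d,d,np.ones_like(d)],-1)
    W=P@np.asarray(E).T; W=W[...,:3]; W[d<=0]=np.nan; return W
def load(n):
    z=np.load(n); return z['p'],cloud(z['p'],z['d'],z['K'],z['E'])
def shot(n,f):
    E=camera_params(n); s=telemetry.sense(); p,d=snapshot(n); np.savez(f,p=p,d=d,K=E['K'],E=E['extrinsics']); return p,cloud(p,d,E['K'],E['extrinsics']),s
def ortho(p,W,x0,x1,y0,y1,res=1.,zmin=-20,zmax=400):
    """top-down map: rows = decreasing x, cols = decreasing y"""
    H=int((x1-x0)/res);Wd=int((y1-y0)/res); im=np.zeros((H,Wd,3),np.uint8); zb=np.full((H,Wd),-1e9)
    Q=W.reshape(-1,3);C=p.reshape(-1,3); ok=np.isfinite(Q[:,0])&(Q[:,2]>zmin)&(Q[:,2]<zmax);Q=Q[ok];C=C[ok]
    o=np.argsort(Q[:,2]);Q=Q[o];C=C[o]
    r=((x1-Q[:,0])/res).astype(int);c=((y1-Q[:,1])/res).astype(int);k=(r>=0)&(r<H)&(c>=0)&(c<Wd)
    im[r[k],c[k]]=C[k][:,::-1];zb[r[k],c[k]]=Q[k][:,2]; return im,zb
E
python3 - <<'E'
from h import *
p,W=load("top0.npz")
def at(u,v):
    u=int(u/1.5625);v=int(v/1.5625); return W[v,u].round(0)
for n,uv in dict(desk=(300,320),p1=(480,268),p2=(492,323),p3=(497,351),key=(213,367),lock=(378,368),catch=(357,370),hinge=(367,246),bar=(250,279),pin=(284,263),cabinet=(400,200),cab2=(400,100),coup=(184,298),orange=(283,400)).items(): print(n,at(*uv))
c=cv2.resize(p[145:265,85:345,::-1],None,fx=3,fy=3,interpolation=cv2.INTER_CUBIC); cv2.imwrite("pics/c1.png",c)
def blob(x0,x1,y0,y1,z0,z1):
    m=(W[...,0]>x0)&(W[...,0]<x1)&(W[...,1]>y0)&(W[...,1]<y1)&(W[...,2]>z0)&(W[...,2]<z1)
    Q=W[m][:,:2].astype(np.float32); 
    if len(Q)<4: return len(Q)
    return len(Q),cv2.minAreaRect(Q),W[m][:,2].mean()
for n,uv in dict(p1=(480,268),p2=(492,323),p3=(497,351),key=(213,367)).items():
    x,y,z=at(*uv); 
    if np.isfinite(x):
        r=27 if n!='key' else 80
        print(n,blob(x-r,x+r,y-75,y+75,(55 if n=='key' else 70),100))
x,y,z=at(480,310); print(x,y,z,'block',blob(x-160,x+160,y-100,y+100,20,100))
x,y,z=at(366,310); print('rails',blob(x-120,x+130,y-80,y+80,42,60))
print('bar',blob(300,900,-100,400,90,125))
E
```

```text
desk [557. 163.  -2.]
p1 [ 639. -218.   78.]
p2 [ 529. -235.   83.]
p3 [ 474. -245.   80.]
key [458. 327.  64.]
lock [442. -16. 140.]
catch [443.  30.  88.]
hinge [700.  15.  47.]
bar [629. 242.  97.]
pin [651. 167. 130.]
cabinet [ 459. -139. 1120.]
cab2 [ 459. -147. 1218.]
coup [611. 417.   5.]
orange [386. 185.  51.]
p1 (115, ((641.13232421875, -221.9559326171875), (11.133536338806152, 98.11663818359375), 8.04016399383545), np.float64(78.92812532217017))
p2 (117, ((532.794677734375, -240.74880981445312), (10.378755569458008, 99.49298858642578), 7.338140487670898), np.float64(79.16969586902614))
p3 (113, ((478.4320983886719, -247.56478881835938), (10.397542953491211, 98.43399047851562), 7.533531188964844), np.float64(78.91898119777858))
key (204, ((455.27435302734375, 325.5984191894531), (109.03136444091797, 18.875259399414062), 47.72893524169922), np.float64(64.97874430477064))
561.0 -216.0 30.0 block (2467, ((560.3089599609375, -234.82553100585938), (245.99615478515625, 110.05586242675781), 7.540421485900879), np.float64(36.22398357713925))
rails (675, ((576.4577026367188, 20.270889282226562), (247.81936645507812, 120.88607025146484), 0.15375544130802155), np.float64(49.123143457851555))
bar (829, ((588.9933471679688, 61.904266357421875), (380.958740234375, 239.9666748046875), 50.593101501464844), np.float64(101.67064944232392))
```

View pics/c1.png

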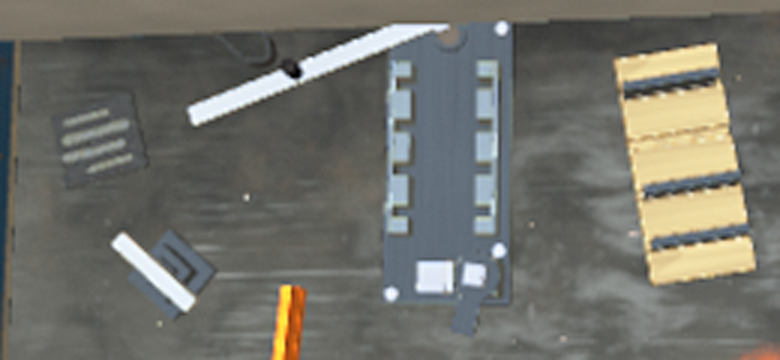

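```bash
python3 -m jog '[[[0,0,-0.2,0,0,-0.027,0.35],[0,0,-0.2,0,0,-0.027,0.35],[0,0,-0.2,0,0,-0.027,0.35],[0,0,-0.2,0,0,-0.027,0.35],[0,0,-0.2,0,0,-0.027,0.35],[0,0,-0.2,0,0,-0.027,0.35],[0,0,-0.2,0,0,-0.027,0.35]]]' 60
python3 -m jog '[[[0.76,0.57,0,0,0,0,0.35],[0.76,0.57,0,0,0,0,0.35],[0.76,0.57,0,0,0,0,0.35],[0.76,0.57,0,0,0,0,0.35],[0.76,0.57,0,0,0,0,0.35],[0.76,0.57,0,0,0,0,0.35],[0.76,0.57,0,0,0,0,0.35],[0.76,0.57,0,0,0,0,0.35],[0.76,0.57,0,0,0,0,0.35],[0.76,0.57,0,0,0,0,0.35],[0.76,0.57,0,0,0,0,0.35],[0,0,0,0,0,0,0.35]]]'
cat >> h.py <<'E'
def plan(x,y,z,yaw,note=''):
    s=telemetry.sense(); t=s['tool_pos']; cy=s['tcp_rot'][2]; a=np.radians(yaw); D=np.array([x,y,z])-t
    dy=(yaw-cy+180)%360-180
    f=lambda a:np.array([D[0]*np.cos(a)+D[1]*np.sin(a),D[0]*np.sin(a)-D[1]*np.cos(a),-D[2]])/50
    print(note,'tcp',t.round(1),'rpy',s['tcp_rot'].round(2),'gap',round(s['finger_gap'],1),'F',s['ft_force'].round(1),'t',round(s['time'],1))
    print('  rz',round(-dy/360,4),'shift units@target yaw',f(a).round(3),'@current yaw',f(np.radians(cy)).round(3))
E
python3 - <<'E'
from h import *
p,W,s=shot("wrist","w1.npz"); print(s['tool_pos'],s['tcp_rot'],s['finger_gap'],camera_params("wrist"))
cv2.imwrite("pics/w1.png",cv2.resize(p[:,:,::-1],(768,576)))
E
```

```text
time: 0.98
tool_pos: [251.0, -544.7, 301.0]
tcp_rot: [-180.0, -0.1, 93.1]
ft_force: [0.1, -0.1, 0.8]
finger_gap: 29.8
time: 2.48
tool_pos: [544.9, -109.3, 300.5]
tcp_rot: [-179.9, -0.1, 93.0]
ft_force: [0.1, 0.4, -0.1]
finger_gap: 29.9
[ 544.89522969 -109.25736791  300.4545356 ] [-1.79942716e+02 -6.94121642e-02  9.30148378e+01] 29.867899194543988 {'K': array([[266.47759553,   0.        , 255.86273021],
       [  0.        , 266.47759553, 191.98667267],
       [  0.        ,   0.        ,   1.        ]]), 'extrinsics': array([[ 9.98699837e-01,  4.89233547e-02,  1.43227704e-02,
         5.40365094e+02],
       [ 5.09729906e-02, -9.54953041e-01, -2.92346446e-01,
        -3.66814562e+01],
       [-6.24995676e-04,  2.92696422e-01, -9.56205215e-01,
         4.43737420e+02],
       [ 0.00000000e+00,  0.00000000e+00,  0.00000000e+00,
         1.00000000e+00]])}
```

View pics/w1.png

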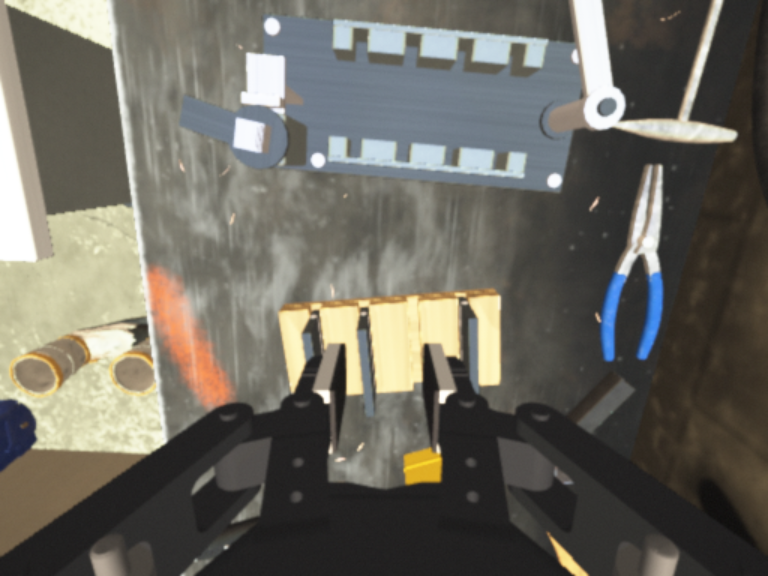

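Wrist view: the carrier rails are seen from (335,25) to (525,170), the lock spindle at (250,135), the hinge at (605,107), and plates at (312,340), (367,350) and (470,350). Next I'll fit the rails and slots from its depth.

```bash
cat > fit.py <<'E'
from h import *
def carrier(f):
    p,W=load(f); m=(abs(W[...,2]-49)<4)&(W[...,0]>440)&(W[...,0]<690)&(W[...,1]>-70)&(W[...,1]<110)
    # keep rail blobs
    n,l,st,c=cv2.connectedComponentsWithStats(cv2.morphologyEx(m.astype(np.uint8),cv2.MORPH_OPEN,np.ones((2,2))))
    k=np.isin(l,[i for i in range(1,n) if st[i,4]>15]); Q=W[k&m][:,:2]
    from scipy.optimize import minimize
    c=46
    def cost(q):
        a=q[2];R=np.array([[np.cos(a),np.sin(a)],[-np.sin(a),np.cos(a)]]); L=(Q-q[:2])@R.T
        gx=np.min([abs(L[:,0]-s) for s in(-69,-23,23,69)],0); dx=np.clip(6.5+1.5-gx,0,None)
        ay=abs(L[:,1]); dy=np.clip(36-ay,0,None)+np.clip(ay-58,0,None)
        return (dx+dy).mean()
    b=min((minimize(cost,[x0,20,0.],method='Nelder-Mead',options=dict(initial_simplex=[[x0,20,0],[x0+4,20,0],[x0,24,0],[x0,20,.04]])) for x0 in(560,568,576,584,592)),key=lambda r:r.fun)
    a=b.x[2];R=np.array([[np.cos(a),np.sin(a)],[-np.sin(a),np.cos(a)]]);L=(Q-b.x[:2])@R.T
    print(f,'carrier',b.x[:2].round(1),np.degrees(a).round(2),'cost',b.fun.round(3),len(Q),'z',W[k&m][:,2].mean().round(1))
    print(np.histogram(L[:,0],np.arange(-104,105,4))[0].tolist(), L.min(0).round(1),L.max(0).round(1))
    return b.x
if __name__=="__main__":
    carrier("w1.npz"); carrier("top0.npz")
    p,W=load("w1.npz")
    for x,y in((641,-222),(533,-241),(478.5,-247.5)):
        m=(abs(W[...,0]-x)<25)&(abs(W[...,1]-y)<70)&(abs(W[...,2]-79)<5); Q=W[m][:,:2].astype(np.float32); print(len(Q),cv2.minAreaRect(Q), W[m][:,2].mean())
    m=(abs(W[...,0]-440)<40)&(abs(W[...,1]+30)<45)
    for z in(88,107,137): 
        q=W[m&(abs(W[...,2]-z)<4)]; print(z,len(q),q.mean(0) if len(q) else '', cv2.minAreaRect(q[:,:2].astype(np.float32)) if len(q)>3 else '')
E
python3 fit.py
```

```text
w1.npz carrier [536.1  23.3] -1.52 cost 0.318 3557 z 50.2
[0, 0, 0, 0, 0, 0, 0, 0, 0, 0, 0, 0, 0, 0, 40, 105, 103, 106, 71, 22, 21, 25, 90, 102, 100, 104, 105, 103, 103, 95, 24, 24, 20, 63, 102, 101, 100, 107, 108, 102, 101, 53, 23, 23, 29, 107, 103, 102, 102, 102, 100, 102] [-46.1 -57.4] [138.8  58.1]
top0.npz carrier [579.5  18.8] -1.94 cost 0.241 306 z 49.2
[0, 0, 0, 3, 11, 3, 5, 0, 1, 1, 2, 12, 18, 11, 5, 8, 14, 8, 3, 1, 1, 3, 8, 10, 15, 11, 11, 10, 13, 5, 1, 1, 2, 8, 6, 4, 10, 10, 5, 7, 11, 8, 3, 1, 0, 3, 18, 9, 6, 0, 0, 0] [-90.9 -55.8] [91.  57.3]
349 ((638.7946166992188, -211.59910583496094), (10.080939292907715, 82.6854476928711), 6.843767166137695) 79.86041236807448
404 ((532.0198364257812, -237.91571044921875), (10.066823959350586, 99.9609375), 7.495693206787109) 79.93306196403576
136 ((473.09368896484375, -210.13912963867188), (10.31425952911377, 31.702661514282227), 7.127408504486084) 79.650813435492
88 93 [456.7196747   -5.64323551  87.66661545] ((456.70623779296875, -11.272821426391602), (13.589336395263672, 51.63216018676758), 16.841733932495117)
107 584 [436.10600685 -12.02527991 109.33094274] ((432.6255798339844, -15.21945571899414), (61.30400848388672, 57.30070114135742), 16.330503463745117)
137 302 [441.2634237  -18.03262053 136.60893764] ((440.39947509765625, -18.091529846191406), (18.503793716430664, 18.779138565063477), 81.7017593383789)
```

```bash
python3 -m jog '[[[0,0,0,0,0,-0.0125,0.35],[-0.503,-0.118,0.64,0,0,0,0.35],[-0.503,-0.118,0.64,0,0,0,0.35],[-0.503,-0.118,0.64,0,0,0,0.35],[-0.503,-0.118,0.64,0,0,0,0.35],[-0.503,-0.118,0.64,0,0,0,0.35],[0,0,0,0,0,0,0.35],[0,0,0,0,0,0,0.35]]]'
python3 - <<'E'
from h import *
plan(532,-237.9,40,97.5)
p,W,s=shot("wrist","w2.npz")
t=s['tool_pos'];a=np.radians(s['tcp_rot'][2])
m=(abs(W[...,2]-80)<4)&(abs(W[...,0]-532)<25)&(abs(W[...,1]+238)<70); Q=W[m][:,:2].astype(np.float32); print(m.sum(),cv2.minAreaRect(Q),Q.mean(0))
cv2.imwrite("pics/w2.png",p[:,:,::-1])
E
```

```text
time: 3.52
tool_pos: [530.5, -241.1, 141.9]
tcp_rot: [180.0, -0.0, 97.2]
ft_force: [-0.2, -1.1, 0.4]
finger_gap: 29.7
 tcp [ 530.5 -241.1  141.9] rpy [179.98  -0.    97.21] gap 29.7 F [-0.2 -1.1  0.4] t 3.5
  rz -0.0008 shift units@target yaw [0.06  0.039 2.039] @current yaw [0.06  0.039 2.039]
1409 ((532.0011596679688, -238.52676391601562), (9.601205825805664, 99.17938232421875), 7.5613932609558105) [ 531.6832  -235.42728]
```

View pics/w2.png

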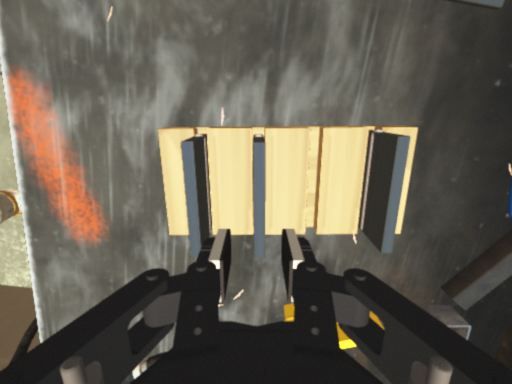

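The plate at (259,190) lies between the fingers at (220,265) and (290,265). Descend and grip.

```bash
python3 -m jog '[[[0.06,0.039,0.5,0,0,-0.001,0.35],[0,0,0.5,0,0,0,0.35],[0,0,0.5,0,0,0,0.35],[0,0,0.4,0,0,0,0.35],[0,0,0.12,0,0,0,0.35],[0,0,0,0,0,0,0],[0,0,0,0,0,0,0],[0,0,0,0,0,0,0],[0,0,0,0,0,0,0]]]' 70
python3 -m jog '[[[0,0,-0.2,0,0,0,0],[0,0,-0.3,0,0,0,0],[0,0,-0.5,0,0,0,0],[0,0,-0.6,0,0,0,0],[0,0,-0.6,0,0,0,0],[0,0,-0.6,0,0,0,0],[0,0,0,0,0,0,0]]]'
python3 - <<'E'
from h import *
plan(582-23,22.3+.6,170,88.5)
E
```

```text
time: 4.7
tool_pos: [532.7, -237.7, 41.1]
tcp_rot: [179.9, 0.0, 97.6]
ft_force: [0.4, 1.0, 1.8]
finger_gap: 9.2
time: 5.58
tool_pos: [534.0, -238.6, 184.4]
tcp_rot: [179.7, 0.2, 97.6]
ft_force: [0.5, -0.6, -5.1]
finger_gap: 9.3
 tcp [ 534.  -238.6  184.4] rpy [179.7    0.24  97.64] gap 9.3 F [ 0.5 -0.6 -5.1] t 5.6
  rz 0.0254 shift units@target yaw [5.241 0.362 0.288] @current yaw [5.117 1.19  0.288]
```

```bash
python3 -m jog '[[[0,0,0,0,0,0.0254,0],[0.6,0.04,0,0,0,0,0],[0.75,0.052,0.05,0,0,0,0],[0.75,0.052,0.05,0,0,0,0],[0.75,0.052,0.05,0,0,0,0],[0.75,0.052,0.05,0,0,0,0],[0.75,0.052,0.05,0,0,0,0],[0.6,0.052,0.03,0,0,0,0],[0.29,0,0,0,0,0,0],[0,0,0,0,0,0,0],[0,0,0,0,0,0,0]]]'
python3 - <<'E'
from h import *
plan(559,22.9,170,88.5)
p,W,s=shot("wrist","w3.npz"); cv2.imwrite("pics/w3.png",cv2.resize(p[:,:,::-1],(768,576)))
t=s['tool_pos'];m=(abs(W[...,2]-t[2]-40)<12)&(abs(W[...,0]-t[0])<15)&(abs(W[...,1]-t[1])<70);Q=W[m];print('held',m.sum(),cv2.minAreaRect(Q[:,:2].astype(np.float32)),np.median(Q[:,2]))
from fit import carrier; carrier("w3.npz")
E
```

```text
time: 6.95
tool_pos: [556.5, 23.1, 166.0]
tcp_rot: [-180.0, 0.0, 88.5]
ft_force: [-0.4, -0.3, -5.1]
finger_gap: 9.5
 tcp [556.5  23.1 166. ] rpy [-1.7997e+02  3.0000e-02  8.8470e+01] gap 9.5 F [-0.4 -0.3 -5.1] t 7.0
  rz -0.0001 shift units@target yaw [-0.002  0.051 -0.081] @current yaw [-0.002  0.051 -0.081]
held 5032 ((557.1271362304688, 35.04613494873047), (72.09300231933594, 30.354564666748047), 72.27674865722656) 205.31047155154835
w3.npz carrier [536.4  24.4] -1.83 cost 0.586 5534 z 50.2
[0, 0, 4, 9, 13, 13, 17, 63, 0, 0, 0, 0, 0, 0, 94, 171, 171, 170, 122, 39, 41, 45, 163, 160, 160, 145, 130, 117, 89, 91, 25, 20, 20, 74, 107, 130, 139, 155, 157, 163, 165, 76, 40, 42, 73, 174, 161, 171, 168, 164, 164, 167] [-93.3 -64.6] [138.1  57.1]
```

View pics/w3.png

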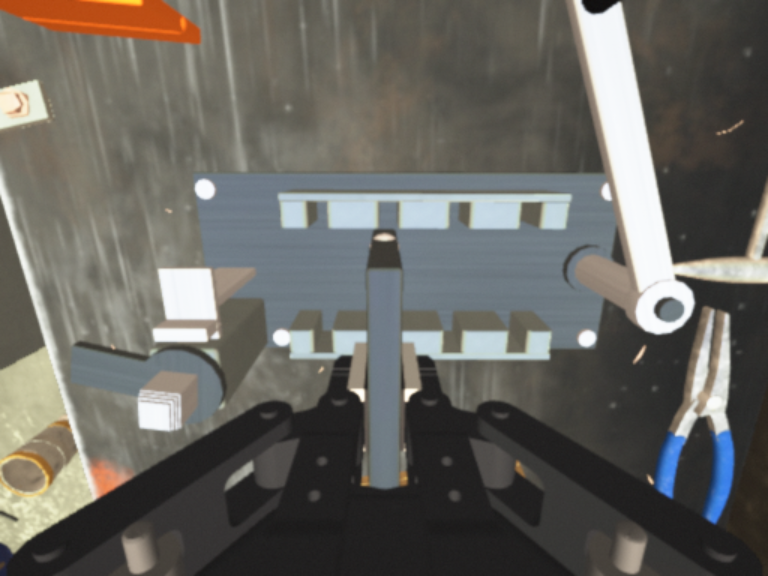

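Slot 2 is at (390,212) on the far rail, and the held plate is at (385,360), close to in line. Now the held plate's offset.

```bash
cat >> h.py <<'E'
def held(f,t,lo=36,hi=43):
    p,W=load(f); m=(W[...,2]>t[2]+lo)&(W[...,2]<t[2]+hi)&(abs(W[...,0]-t[0])<8)&(abs(W[...,1]-t[1])<65)
    m=cv2.morphologyEx(m.astype(np.uint8),cv2.MORPH_OPEN,np.ones((5,5)))>0
    Q=W[m]; r=cv2.minAreaRect(Q[:,:2].astype(np.float32)); print('held',m.sum(),np.round(r[0],1),np.round(r[1],1),round(r[2],1),'z',np.median(Q[:,2]).round(1)); return Q
E
python3 - <<'E'
from h import *
Q=held("w3.npz",[556.5,23.1,166])
for y0 in range(-30,80,10):
    q=Q[abs(Q[:,1]-y0)<3]
    if len(q): print(y0,q[:,0].min().round(1),q[:,0].max().round(1),q[:,2].mean().round(1))
E
```

```text
held 3633 [556.4  35.3] [15.8 73.5] 3.3 z 205.2
0 550.9 560.2 205.2
10 550.8 562.3 205.1
20 549.8 562.4 204.9
30 549.0 564.4 204.7
40 552.0 561.3 205.3
50 551.9 561.9 205.2
60 552.3 562.1 205.3
70 552.7 562.2 205.0
```

```bash
python3 -m jog '[[[0.02,0.058,0.2,0,0,0,0],[0,0,0.5,0,0,0,0],[0,0,0.5,0,0,0,0],[0,0,0.3,0,0,0,0],[0,0,0.1,0,0,0,0],[0,0,0,0,0,0,0]]]'
python3 - <<'E'
from h import *
plan(559.3,23.4,39,88.4)
E
```

```text
time: 7.75
tool_pos: [559.8, 24.8, 86.5]
tcp_rot: [180.0, -0.0, 88.5]
ft_force: [-0.0, -0.0, -4.5]
finger_gap: 8.9
 tcp [559.8  24.8  86.5] rpy [179.99  -0.    88.49] gap 8.9 F [-0.  -0.  -4.5] t 7.8
  rz 0.0002 shift units@target yaw [-0.028 -0.01   0.949] @current yaw [-0.028 -0.01   0.949]
```

```bash
python3 -m jog '[[[-0.02,-0.01,0.2,0,0,0,0],[0,0,0.2,0,0,0,0],[0,0,0.2,0,0,0,0],[0,0,0.2,0,0,0,0],[0,0,0.1,0,0,0,0],[0,0,0,0,0,0,0]]]'
python3 - <<'E'
from h import *
plan(559.3,23.4,39,88.4)
E
```

```text
time: 8.5
tool_pos: [558.6, 24.0, 40.6]
tcp_rot: [-179.9, -0.0, 88.5]
ft_force: [-0.7, 0.1, -3.9]
finger_gap: 9.1
 tcp [558.6  24.   40.6] rpy [-179.93   -0.     88.5 ] gap 9.1 F [-0.7  0.1 -3.9] t 8.5
  rz 0.0003 shift units@target yaw [-0.011  0.014  0.033] @current yaw [-0.011  0.014  0.033]
```

```bash
python3 -m jog '[[[0,0,0.04,0,0,0,0],[0,0,0,0,0,0,0.3],[0,0,0,0,0,0,0.3],[0,0,0,0,0,0,0.3],[0,0,0,0,0,0,0.3],[0,0,-0.4,0,0,0,0.3],[0,0,-0.6,0,0,0,0.3],[0,0,-0.7,0,0,0,0.3],[0,0,-0.7,0,0,0,0.3],[0,0,-0.4,0,0,0,0.3],[0,0,0,0,0,0,0.3]]]'
python3 - <<'E'
from h import *
p,W,s=shot("wrist","w4.npz")
for i in range(-1,3):
    x=582.3-23+46*(i-0); m=(abs(W[...,0]-x)<12)&(abs(W[...,1]-23)<65)&(W[...,2]>62)&(W[...,2]<100)
    if m.sum()>30: print(i+2,m.sum(),cv2.minAreaRect(W[m][:,:2].astype(np.float32)),np.percentile(W[m][:,2],[5,50,95]).round(1))
plan(477.6,-246,140,97.4)
E
```

```text
time: 9.88
tool_pos: [560.4, 23.9, 181.7]
tcp_rot: [179.8, 0.0, 88.5]
ft_force: [0.5, 0.9, -0.6]
finger_gap: 25.5
2 1060 ((559.0099487304688, 22.763458251953125), (100.244140625, 9.825732231140137), 88.60061645507812) [76.9 78.3 79.3]
 tcp [559.3  23.9 179.7] rpy [179.94   0.    88.5 ] gap 25.9 F [-0.1 -0.3 -0.9] t 9.9
  rz -0.0247 shift units@target yaw [-5.143 -2.317  0.793] @current yaw [-5.439 -1.493  0.793]
```

```bash
python3 -m jog '[[[0,0,0,0,0,-0.0247,0.33],[-0.735,-0.331,0.11,0,0,0,0.33],[-0.735,-0.331,0.11,0,0,0,0.33],[-0.735,-0.331,0.11,0,0,0,0.33],[-0.735,-0.331,0.11,0,0,0,0.33],[-0.735,-0.331,0.11,0,0,0,0.33],[-0.735,-0.331,0.11,0,0,0,0.33],[-0.735,-0.331,0.11,0,0,0,0.33],[0,0,0,0,0,0,0.33],[0,0,0,0,0,0,0.33]]]'
python3 - <<'E'
from h import *
p,W,s=shot("wrist","w5.npz")
m=(abs(W[...,2]-80)<4)&(abs(W[...,0]-478)<20)&(abs(W[...,1]+246)<70); Q=W[m][:,:2].astype(np.float32); r=cv2.minAreaRect(Q);print(m.sum(),r,Q.mean(0))
plan(r[0][0],r[0][1],40,90+r[2] if r[2]<45 else r[2])
E
```

```text
time: 11.18
tool_pos: [476.5, -245.3, 139.3]
tcp_rot: [-179.9, -0.1, 97.3]
ft_force: [0.3, 0.1, 0.2]
finger_gap: 28.3
1420 ((477.3703308105469, -244.7681427001953), (9.966324806213379, 99.29869079589844), 7.296527862548828) [ 477.01724 -241.49619]
 tcp [ 476.9 -245.   139.7] rpy [-1.7993e+02 -9.0000e-02  9.7410e+01] gap 28.1 F [0.4 0.1 0.3] t 11.2
  rz 0.0003 shift units@target yaw [0.004 0.01  1.994] @current yaw [0.004 0.01  1.994]
```

```bash
python3 -m jog '[[[0,0.01,0.5,0,0,0,0.33],[0,0,0.5,0,0,0,0.33],[0,0,0.5,0,0,0,0.33],[0,0,0.37,0,0,0,0.33],[0,0,0.12,0,0,0,0.33],[0,0,0,0,0,0,0],[0,0,0,0,0,0,0],[0,0,0,0,0,0,0],[0,0,0,0,0,0,0]]]' 70
python3 -m jog '[[[0,0,-0.2,0,0,0,0],[0,0,-0.3,0,0,0,0],[0,0,-0.5,0,0,0,0],[0,0,-0.6,0,0,0,0],[0,0,-0.6,0,0,0,0],[0,0,-0.5,0,0,0,0],[0,0,0,0,0,0,0]]]'
python3 - <<'E'
from h import *
plan(513.3,24.6,170,88.4)
E
```

```text
time: 12.35
tool_pos: [477.8, -246.1, 41.6]
tcp_rot: [180.0, 0.0, 97.4]
ft_force: [0.1, 0.4, -3.1]
finger_gap: 9.1
time: 13.22
tool_pos: [479.4, -247.2, 180.0]
tcp_rot: [179.7, 0.2, 97.4]
ft_force: [1.4, -0.3, -5.5]
finger_gap: 9.2
 tcp [ 479.4 -247.2  180. ] rpy [179.73   0.24  97.38] gap 9.2 F [ 1.4 -0.3 -5.5] t 13.2
  rz 0.0249 shift units@target yaw [5.453 0.526 0.2  ] @current yaw [5.304 1.371 0.2  ]
```

```bash
python3 -m jog '[[[0,0,0,0,0,0.0249,0],[0.68,0.066,0,0,0,0,0],[0.68,0.066,0,0,0,0,0],[0.68,0.066,0,0,0,0,0],[0.68,0.066,0,0,0,0,0],[0.68,0.066,0.05,0,0,0,0],[0.68,0.066,0.05,0,0,0,0],[0.68,0.066,0.05,0,0,0,0],[0.68,0.066,0.05,0,0,0,0],[0,0,0,0,0,0,0],[0,0,0,0,0,0,0]]]'
python3 - <<'E'
from h import *
plan(513.3,24.6,170,88.4)
p,W,s=shot("wrist","w6.npz"); Q=held("w6.npz",s['tool_pos']); print(Q[:,1].max())
q=Q[Q[:,1]>38]; k=np.polyfit(q[:,1],q[:,0],1); print('x at 24.6',np.polyval(k,24.6),'slope deg',np.degrees(np.arctan(k[0])))
from fit import carrier; carrier("w6.npz")
E
```

```text
time: 14.6
tool_pos: [511.0, 24.9, 165.4]
tcp_rot: [-179.9, 0.0, 88.5]
ft_force: [0.7, 0.6, -5.5]
finger_gap: 9.3
 tcp [511.   24.9 165.4] rpy [-1.7991e+02  3.0000e-02  8.8460e+01] gap 9.3 F [ 0.7  0.6 -5.5] t 14.6
  rz 0.0002 shift units@target yaw [-0.006  0.046 -0.092] @current yaw [-0.006  0.046 -0.092]
held 3681 [511.3  37.6] [75.7 15.7] 83.8 z 204.1
75.6555298853188
x at 24.6 510.6527754267424 slope deg 1.6906062397577606
w6.npz carrier [535.8  24.6] -2.05 cost 0.443 5259 z 50.2
[0, 0, 0, 0, 9, 10, 16, 12, 0, 0, 0, 0, 0, 0, 67, 120, 104, 87, 64, 16, 16, 17, 92, 119, 126, 140, 148, 159, 173, 148, 48, 25, 22, 39, 66, 163, 167, 170, 170, 172, 163, 85, 38, 42, 72, 188, 171, 162, 165, 173, 168, 175] [-86.  -58.6] [138.8  57.3]
```

```bash
python3 -m jog '[[[-0.01,0.052,0.2,0,0,0,0],[0,0,0.5,0,0,0,0],[0,0,0.5,0,0,0,0],[0,0,0.3,0,0,0,0],[0,0,0.1,0,0,0,0],[0,0,0,0,0,0,0],[0,0,0.2,0,0,0,0],[0,0,0.2,0,0,0,0],[0,0,0.2,0,0,0,0],[0,0,0.2,0,0,0,0],[0,0,0.1,0,0,0,0],[0,0,0,0,0,0,0]]]'
```

```text
time: 16.15
tool_pos: [514.3, 24.6, 41.0]
tcp_rot: [-180.0, -0.0, 88.4]
ft_force: [0.1, 0.5, -4.6]
finger_gap: 9.1
```

```bash
python3 -m jog '[[[0,0,0.04,0,0,0,0],[0,0,0,0,0,0,0.3],[0,0,0,0,0,0,0.3],[0,0,0,0,0,0,0.3],[0,0,0,0,0,0,0.3],[0,0,-0.4,0,0,0,0.3],[0,0,-0.6,0,0,0,0.3],[0,0,-0.7,0,0,0,0.3],[0,0,-0.7,0,0,0,0.3],[0,0,-0.4,0,0,0,0.3],[0,0,0,0,0,0,0.3]]]'
python3 - <<'E'
from h import *
p,W,s=shot("wrist","w7.npz")
for i in range(-1,3):
    x=582.3-23+46*(i-0); m=(abs(W[...,0]-x)<12)&(abs(W[...,1]-23)<65)&(W[...,2]>62)&(W[...,2]<100)
    if m.sum()>30: print(i+2,m.sum(),cv2.minAreaRect(W[m][:,:2].astype(np.float32)),np.percentile(W[m][:,2],[5,50,95]).round(1))
plan(639,-217,140,97.4)
E
```

```text
time: 17.52
tool_pos: [515.6, 24.5, 181.3]
tcp_rot: [179.8, 0.0, 88.4]
ft_force: [-0.3, 1.1, -0.2]
finger_gap: 25.5
1 1031 ((514.04541015625, 23.63753890991211), (100.18399047851562, 9.522422790527344), 88.02703857421875) [77.  78.3 79.3]
2 1239 ((558.9657592773438, 23.105091094970703), (99.45189666748047, 10.178589820861816), 88.47896575927734) [66.8 78.1 79.4]
 tcp [514.6  24.5 179.6] rpy [179.92   0.    88.42] gap 25.5 F [-0.6  0.2 -0.5] t 17.6
  rz -0.0249 shift units@target yaw [-5.111  1.844  0.791] @current yaw [-4.761  2.619  0.791]
```

```bash
python3 -m jog '[[[0,0,0,0,0,-0.0249,0.33],[-0.73,0.263,0.11,0,0,0,0.33],[-0.73,0.263,0.11,0,0,0,0.33],[-0.73,0.263,0.11,0,0,0,0.33],[-0.73,0.263,0.11,0,0,0,0.33],[-0.73,0.263,0.11,0,0,0,0.33],[-0.73,0.263,0.11,0,0,0,0.33],[-0.73,0.263,0.11,0,0,0,0.33],[0,0,0,0,0,0,0.33],[0,0,0,0,0,0,0.33]]]'
python3 - <<'E'
from h import *
p,W,s=shot("wrist","w8.npz")
m=(abs(W[...,2]-80)<4)&(abs(W[...,0]-639)<25)&(abs(W[...,1]+220)<70); Q=W[m][:,:2].astype(np.float32); r=cv2.minAreaRect(Q);print(m.sum(),r,Q.mean(0))
plan(r[0][0],r[0][1],40,90+r[2] if r[2]<45 else r[2])
E
```

```text
time: 18.82
tool_pos: [637.4, -216.3, 138.8]
tcp_rot: [-179.9, -0.1, 97.4]
ft_force: [0.2, 0.1, -0.3]
finger_gap: 28.1
1422 ((640.861083984375, -220.29515075683594), (9.575431823730469, 99.31766510009766), 7.234902381896973) [ 640.22406 -216.82169]
 tcp [ 637.6 -216.   139.5] rpy [-1.799e+02 -8.000e-02  9.741e+01] gap 28.5 F [ 0.2 -0.3  0. ] t 18.9
  rz 0.0005 shift units@target yaw [-0.094  0.054  1.99 ] @current yaw [-0.094  0.054  1.99 ]
```

```bash
python3 -m jog '[[[-0.09,0.054,0.5,0,0,0,0.33],[0,0,0.5,0,0,0,0.33],[0,0,0.5,0,0,0,0.33],[0,0,0.37,0,0,0,0.33],[0,0,0.12,0,0,0,0.33],[0,0,0,0,0,0,0],[0,0,0,0,0,0,0],[0,0,0,0,0,0,0],[0,0,0,0,0,0,0]]]' 70
python3 -m jog '[[[0,0,-0.2,0,0,0,0],[0,0,-0.3,0,0,0,0],[0,0,-0.5,0,0,0,0],[0,0,-0.6,0,0,0,0],[0,0,-0.6,0,0,0,0],[0,0,-0.5,0,0,0,0],[0,0,0,0,0,0,0]]]'
python3 - <<'E'
from h import *
plan(605.2,22.2,170,88.4)
E
```

```text
time: 20.0
tool_pos: [641.7, -221.1, 41.7]
tcp_rot: [180.0, 0.0, 97.4]
ft_force: [-0.7, -0.3, -2.6]
finger_gap: 9.2
time: 20.88
tool_pos: [643.7, -222.0, 180.9]
tcp_rot: [179.6, 0.2, 97.4]
ft_force: [0.9, -0.4, -3.9]
finger_gap: 9.2
 tcp [ 643.7 -222.   180.9] rpy [179.65   0.21  97.39] gap 9.2 F [ 0.9 -0.4 -3.9] t 20.9
  rz 0.025 shift units@target yaw [ 4.86  -0.905  0.219] @current yaw [ 4.942 -0.135  0.219]
```

```bash
python3 -m jog '[[[0,0,0,0,0,0.025,0],[0.694,-0.125,0,0,0,0,0],[0.694,-0.125,0,0,0,0,0],[0.694,-0.125,0,0,0,0,0],[0.694,-0.125,0.05,0,0,0,0],[0.694,-0.125,0.05,0,0,0,0],[0.694,-0.125,0.05,0,0,0,0],[0.694,-0.12,0.05,0,0,0,0],[0,0,0,0,0,0,0],[0,0,0,0,0,0,0]]]'
python3 - <<'E'
from h import *
plan(605.2,22.2,170,88.4)
p,W,s=shot("wrist","w9.npz"); Q=held("w9.npz",s['tool_pos']); print(Q[:,1].max())
q=Q[Q[:,1]>38]; k=np.polyfit(q[:,1],q[:,0],1); print('x at 22',np.polyval(k,22),'slope deg',np.degrees(np.arctan(k[0])))
E
```

```text
time: 22.12
tool_pos: [604.6, 22.8, 165.6]
tcp_rot: [-179.9, 0.0, 88.4]
ft_force: [0.1, -0.7, -4.3]
finger_gap: 9.3
 tcp [604.6  22.8 165.6] rpy [-1.7995e+02  3.0000e-02  8.8420e+01] gap 9.3 F [ 0.1 -0.7 -4.3] t 22.1
  rz 0.0001 shift units@target yaw [-0.011  0.013 -0.089] @current yaw [-0.011  0.013 -0.089]
held 3721 [604.7  35.4] [74.7 15.8] 88.1 z 204.2
72.7499309694693
x at 22 604.2223005442041 slope deg 1.68199907463259
```

```bash
python3 -m jog '[[[-0.01,0.015,0.2,0,0,0,0],[0,0,0.5,0,0,0,0],[0,0,0.5,0,0,0,0],[0,0,0.3,0,0,0,0],[0,0,0.1,0,0,0,0],[0,0,0,0,0,0,0],[0,0,0.2,0,0,0,0],[0,0,0.2,0,0,0,0],[0,0,0.2,0,0,0,0],[0,0,0.2,0,0,0,0],[0,0,0.1,0,0,0,0],[0,0,0,0,0,0,0]]]'
```

```text
time: 23.68
tool_pos: [605.4, 22.5, 40.7]
tcp_rot: [-180.0, -0.0, 88.4]
ft_force: [0.4, 0.1, -4.4]
finger_gap: 9.2
```

```bash
python3 -m jog '[[[0,0,0.035,0,0,0,0],[0,0,0,0,0,0,0.3],[0,0,0,0,0,0,0.3],[0,0,0,0,0,0,0.3],[0,0,0,0,0,0,0.3],[0,0,-0.4,0,0,0,0.3],[0,0,-0.6,0,0,0,0.3],[0,0,-0.7,0,0,0,0.3],[0,0,-0.7,0,0,0,0.3],[0,0,-0.7,0,0,0,0.3],[0,0,-0.2,0,0,0,0.3],[0,0,0,0,0,0,0.3]]]'
python3 -m jog '[[[0,0,0,0,0,-0.022,0.4],[0,0,0,0,0,-0.022,0.4],[0,0,0,0,0,-0.022,0.4],[0,0,0,0,0,0,0.4]]]'
python3 - <<'E'
from h import *
p,W,s=shot("wrist","w10.npz")
for i in range(-1,3):
    x=582.3-23+46*(i-0); m=(abs(W[...,0]-x)<12)&(abs(W[...,1]-23)<65)&(W[...,2]>62)&(W[...,2]<100)
    if m.sum()>30: print(i+2,m.sum(),cv2.minAreaRect(W[m][:,:2].astype(np.float32)),np.percentile(W[m][:,2],[5,50,95]).round(1))
m=(abs(W[...,0]-651)<25)&(abs(W[...,1]-167)<25)&(W[...,2]>133)&(W[...,2]<142); print('pin',m.sum(),W[m].mean(0))
m=(abs(W[...,2]-98)<2)&(W[...,1]>0)&(W[...,1]<300);Q=W[m]; n=cv2.minAreaRect(Q[:,:2].astype(np.float32)); print('bar',m.sum(),n)
plan(651,167,170,112.4)
cv2.imwrite("pics/w10.png",p[:,:,::-1])
E
```

```text
time: 25.18
tool_pos: [606.2, 22.4, 205.8]
tcp_rot: [179.9, 0.0, 88.4]
ft_force: [0.3, -0.2, 0.3]
finger_gap: 25.7
time: 25.68
tool_pos: [604.7, 22.5, 202.5]
tcp_rot: [-179.8, -0.1, 112.1]
ft_force: [-0.4, 0.2, 0.6]
finger_gap: 34.1
1 1270 ((513.8861083984375, 23.19351577758789), (100.68643188476562, 10.447831153869629), 88.12298583984375) [65.7 78.  79.3]
2 988 ((558.9215087890625, 22.731950759887695), (99.95819854736328, 10.122615814208984), 88.46073150634766) [74.9 78.2 79.4]
3 1008 ((605.47607421875, 22.611186981201172), (99.89198303222656, 10.265490531921387), 88.3493423461914) [68.3 78.2 79.4]
pin 475 [654.81325712 167.48945741 137.13961949]
bar 5041 ((661.6467895507812, 106.0201187133789), (211.74708557128906, 478.9465026855469), 89.97207641601562)
 tcp [604.9  22.5 202.8] rpy [-1.7986e+02 -6.0000e-02  1.1197e+02] gap 34.4 F [-0.2  0.3  0.2] t 25.7
  rz -0.0012 shift units@target yaw [2.321 1.955 0.657] @current yaw [2.335 1.938 0.657]
```

View pics/w10.png

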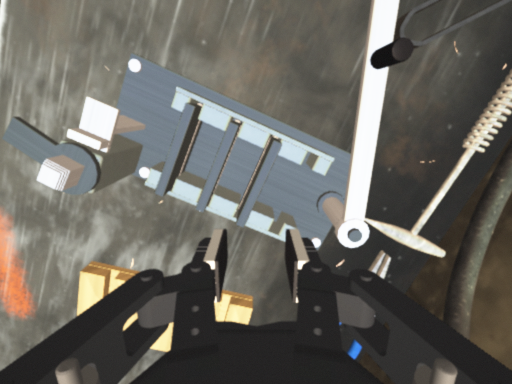

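Three plates are seated (tops at 78 mm), at pixels (185,150), (220,165) and (258,178); slot 4 is empty. The pin is at (402,48) and the hinge at (352,233). Moving to the pin.

```bash
python3 -m jog '[[[0.466,0.4,0.13,0,0,0,0.45],[0.466,0.4,0.13,0,0,0,0.45],[0.466,0.4,0.13,0,0,0,0.45],[0.466,0.4,0.13,0,0,0,0.45],[0.466,0.4,0.13,0,0,0,0.45],[0,0,0,0,0,0,0.45],[0,0,0,0,0,0,0.45]]]' 30
python3 - <<'E'
from h import *
plan(654.8,167.5,104,111.5)
p,W,s=shot("wrist","w11.npz")
m=(abs(W[...,0]-654.8)<16)&(abs(W[...,1]-167.5)<16)&(W[...,2]>133)&(W[...,2]<142);Q=W[m]; print('pin',m.sum(),Q.mean(0) , Q.min(0),Q.max(0))
E
```

```text
time: 26.6
tool_pos: [654.0, 167.5, 171.4]
tcp_rot: [-179.9, 0.0, 112.1]
ft_force: [0.0, -0.6, 0.1]
finger_gap: 38.3
 tcp [654.  167.5 171.4] rpy [-1.7993e+02  1.0000e-02  1.1207e+02] gap 38.3 F [ 0.  -0.6  0.1] t 26.6
  rz 0.0016 shift units@target yaw [-0.005  0.015  1.349] @current yaw [-0.006  0.015  1.349]
pin 365 [655.21907471 169.37307209 136.97431493] [648.04372841 161.06064799 133.17727552] [663.26622283 176.50620606 138.7287553 ]
```

```bash
python3 -m jog '[[[0.02,0.03,0.4,0,0,0,0.45],[0,0,0.4,0,0,0,0.45],[0,0,0.4,0,0,0,0.45],[0,0,0.15,0,0,0,0.45],[0,0,0,0,0,0,0],[0,0,0,0,0,0,0],[0,0,0,0,0,0,0],[0,0,0,0,0,0,0],[0,0,0,0,0,0,0]]]' 40
python3 - <<'E'
from h import *
s=telemetry.sense();t=s['tool_pos'];h=np.array([712.2,19.2]);v=t[:2]-h;print(t,s['tcp_rot'],s['finger_gap'],np.hypot(*v),np.degrees(np.arctan2(v[1],v[0])),s['ft_force'])
E
```

```text
time: 27.78
tool_pos: [655.3, 169.5, 104.4]
tcp_rot: [-180.0, -0.0, 112.2]
ft_force: [0.5, -0.4, -6.7]
finger_gap: 14.8
[655.29759334 169.49983014 104.37225562] [-1.79985194e+02 -1.83860702e-03  1.12151005e+02] 14.761371360891038 160.71068049043794 110.73629597306453 [ 0.54655021 -0.4433327  -6.74685495]
```

```bash
python3 -m jog '[[[-0.012,-0.368,0,0,0,-0.01833,0],[-0.012,-0.368,0,0,0,-0.01833,0],[-0.012,-0.368,0,0,0,-0.01833,0],[-0.012,-0.368,0,0,0,-0.01833,0]]]'
python3 - <<'E'
from h import *
s=telemetry.sense();t=s['tool_pos'];h=np.array([712.2,19.2]);v=t[:2]-h;print(t,s['tcp_rot'],s['finger_gap'],np.hypot(*v),np.degrees(np.arctan2(v[1],v[0])),s['ft_force'],s['wrist_torque'])
E
```

```text
time: 28.28
tool_pos: [594.1, 128.6, 104.4]
tcp_rot: [-180.0, -0.0, 138.8]
ft_force: [3.1, -1.3, -8.8]
finger_gap: 14.6
[594.06227993 128.6298721  104.35770885] [-1.79991524e+02 -1.77517564e-02  1.38773790e+02] 14.628948384289673 161.03235019991948 137.19134736517108 [ 3.08599621 -1.33018186 -8.75041786] [-0.29439715 -0.43130014 -0.04387404]
```

```bash
python3 -m jog '[[[-0.012,-0.368,0,0,0,-0.01833,0],[-0.012,-0.368,0,0,0,-0.01833,0],[-0.012,-0.368,0,0,0,-0.01833,0],[-0.012,-0.368,0,0,0,-0.01833,0],[-0.012,-0.368,0,0,0,-0.01833,0],[-0.006,-0.2,0,0,0,-0.01,0],[0,0,0,0,0,0,0]]]'
python3 - <<'E'
from h import *
s=telemetry.sense();t=s['tool_pos'];h=np.array([712.2,19.2]);v=t[:2]-h;print(t,s['tcp_rot'],s['finger_gap'],np.hypot(*v),np.degrees(np.arctan2(v[1],v[0])),s['ft_force'],s['wrist_torque'])
E
```

```text
time: 29.15
tool_pos: [551.8, 36.8, 104.3]
tcp_rot: [-180.0, -0.2, 175.1]
ft_force: [-5.7, -0.3, -4.2]
finger_gap: 15.1
[551.80683968  36.79329968 104.31438423] [-1.79981825e+02 -1.62421192e-01  1.75136718e+02] 15.112322502000907 161.35516748019828 173.74033124527674 [-5.68469678 -0.30462467 -4.19822913] [-0.04558468  0.88294371 -0.04128272]
```

```bash
python3 -m jog '[[[-0.005,-0.1,0,0,0,-0.005,0],[-0.005,-0.1,0,0,0,-0.005,0],[-0.002,-0.05,0,0,0,-0.0025,0],[0,0,0,0,0,0,0]]]'
python3 -m jog '[[[0,-0.03,0,0,0,0,0],[0,0,0,0,0,0,0]]]'
python3 -m jog '[[[0,-0.03,0,0,0,0,0],[0,0,0,0,0,0,0]]]'
```

```text
time: 29.65
tool_pos: [550.9, 24.9, 104.3]
tcp_rot: [-180.0, -0.3, 179.6]
ft_force: [-11.5, -0.6, 0.1]
finger_gap: 14.4
time: 29.9
tool_pos: [550.9, 23.7, 104.3]
tcp_rot: [180.0, -0.3, 179.6]
ft_force: [-11.0, -0.5, -0.2]
finger_gap: 14.9
time: 30.15
tool_pos: [550.9, 23.4, 104.3]
tcp_rot: [179.9, -0.3, 179.7]
ft_force: [-11.4, 6.9, 0.3]
finger_gap: 14.8
```

```bash
python3 -m jog '[[[0,-0.02,0,0,0,0,0],[0,0,0,0,0,0,0],[0,0,0,0,0,0,0]]]'
python3 -m jog '[[[0,0,0,0,0,0,0.4],[0,0,0,0,0,0,0.4],[0,0,0,0,0,0,0.4],[0,0,-0.4,0,0,0,0.4],[0,0,-0.7,0,0,0,0.4],[0,0,-0.7,0,0,0,0.4],[0,0,-0.5,0,0,0,0.4],[0,0,0,0,0,0,0.4]]]'
python3 - <<'E'
from h import *
p,W,s=shot("wrist","w12.npz"); print(s['tool_pos'])
q,V,_=shot("top","t12.npz")
m=(abs(W[...,2]-137)<3)&(abs(W[...,0]-552)<25)&(abs(W[...,1]-23)<25); print('pin',m.sum(),W[m].mean(0))
cv2.imwrite("pics/w12.png",np.hstack([p,q])[:,:,::-1][:,:,:].copy() if 0 else cv2.resize(q[145:265,85:345,::-1],None,fx=3,fy=3,interpolation=cv2.INTER_CUBIC))
m=(V[...,0]>330)&(V[...,1]>200)&(V[...,1]<480)&(abs(V[...,2]-66)<8);Q=V[m];print('key',m.sum(),cv2.minAreaRect(Q[:,:2].astype(np.float32)),Q[:,2].mean())
m=(W[...,0]>400)&(W[...,0]<500)&(abs(W[...,1]-10)<60)&(abs(W[...,2]-98)<3);print('bar end',m.sum(),cv2.minAreaRect(W[m][:,:2].astype(np.float32)) if m.sum() else '')
E
```

```text
time: 30.52
tool_pos: [550.8, 23.4, 104.3]
tcp_rot: [179.8, -0.3, 179.7]
ft_force: [-11.5, 10.5, 0.3]
finger_gap: 14.7
time: 31.52
tool_pos: [555.1, 20.8, 224.0]
tcp_rot: [-180.0, 0.4, 179.6]
ft_force: [0.4, -0.1, -0.5]
finger_gap: 34.4
[555.11610533  20.75833467 223.99638689]
pin 229 [550.57608007  22.53598673 137.23926919]
key 194 ((455.11126708984375, 326.0084228515625), (108.04185485839844, 18.986970901489258), 47.72174072265625) 64.90020235313294
bar end 1649 ((457.7091369628906, 14.152339935302734), (82.23747253417969, 65.52247619628906), 52.128665924072266)
```

View pics/w12.png

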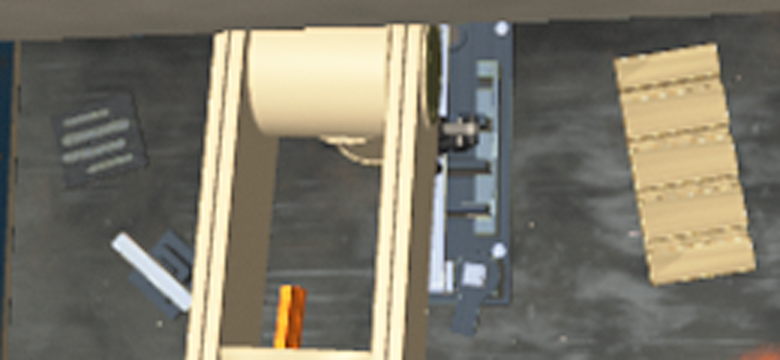

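Top view: the bar lies closed along the carrier, the block is empty, and the key is still at (150,270).

```bash
python3 -m jog '[[[0.25,0.76,0,0,0,0,0.5],[0.25,0.76,0,0,0,0,0.5],[0.25,0.76,0,0,0,0,0.5],[0.25,0.76,0,0,0,0,0.5],[0.25,0.76,0,0,0,0,0.5],[0.25,0.76,0,0,0,0,0.5],[0.25,0.76,0,0,0,0,0.5],[0.25,0.76,0,0,0,0,0.5],[0,0,0,0,0,0.0282,0.5],[0,0,0,0,0,0.0282,0.5],[0,0,0,0,0,0.0282,0.5]]]'
python3 -m jog '[[[0,0,0.05,0,0,0.0282,0.5],[0,0,0.05,0,0,0.0282,0.5],[0,0,0.05,0,0,0.0282,0.5],[0,0,0.05,0,0,0.0282,0.5],[0,0,0.05,0,0,0.0282,0.5],[0,0,0.05,0,0,0.0282,0.5],[0,0,0.05,0,0,0.0282,0.5],[0,0,0.05,0,0,0.0282,0.5],[0,0,0.05,0,0,0.0282,0.5],[0,0,0.05,0,0,0.0282,0.5],[0,0,0,0,0,0,0.5]]]'
python3 - <<'E'
from h import *
p,W,s=shot("wrist","w13.npz")
m=(abs(W[...,2]-65)<4)&(abs(W[...,0]-455)<120)&(abs(W[...,1]-326)<120)
n,l,st,c=cv2.connectedComponentsWithStats(m.astype(np.uint8)); k=1+st[1:,4].argmax(); Q=W[l==k]; r=cv2.minAreaRect(Q[:,:2].astype(np.float32)); print(len(Q),r,Q[:,2].mean())
plan(*r[0],120,47.7)
cv2.imwrite("pics/w13.png",p[:,:,::-1])
E
```

```text
time: 33.0
tool_pos: [454.1, 325.3, 217.7]
tcp_rot: [-179.8, -0.1, 148.9]
ft_force: [0.6, 0.1, -0.9]
finger_gap: 42.8
time: 34.38
tool_pos: [454.1, 325.0, 192.8]
tcp_rot: [-179.9, 0.2, 47.7]
ft_force: [0.4, -0.9, -1.0]
finger_gap: 42.8
1679 ((455.5103759765625, 329.3680419921875), (108.29901885986328, 17.10372543334961), 48.1172981262207) 66.12724457075278
 tcp [454.3 325.2 193.3] rpy [-1.7996e+02  1.2000e-01  4.7890e+01] gap 42.5 F [-0.8 -0.3  0.3] t 34.4
  rz 0.0005 shift units@target yaw [ 0.078 -0.039  1.465] @current yaw [ 0.078 -0.039  1.465]
```

View pics/w13.png

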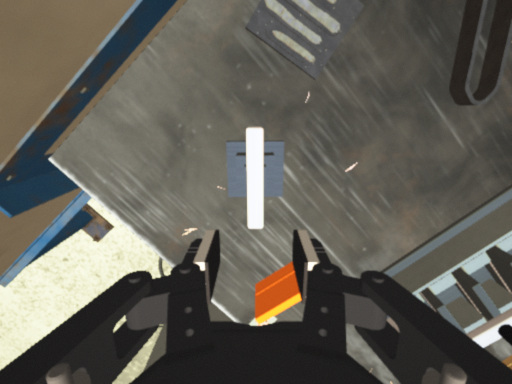

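Key bar at (255,178), jaws centred on it; the orange decoy at (278,292) is well behind. Descend and grip.

```bash
python3 -m jog '[[[0.078,-0.039,0.5,0,0,0,0.5],[0,0,0.7,0,0,0,0.5],[0,0,0.7,0,0,0,0.5],[0,0,0.6,0,0,0,0.5],[0,0,0.4,0,0,0,0.5],[0,0,0.15,0,0,0,0.5],[0,0,0,0,0,0,0],[0,0,0,0,0,0,0],[0,0,0,0,0,0,0],[0,0,0,0,0,0,0]]]' 90
python3 -m jog '[[[0,0,-0.2,0,0,0,0],[0,0,-0.4,0,0,0,0],[0,0,-0.6,0,0,0,0],[0,0,-0.7,0,0,0,0],[0,0,-0.7,0,0,0,0],[0,0,-0.5,0,0,0,0],[0,0,0,0,0,0,0]]]'
python3 - <<'E'
from h import *
plan(440.5,-18.2,195,81.7)
p,W,s=shot("wrist","w14.npz");t=s['tool_pos']
m=(abs(W[...,2]-t[2]-26)<4)&(abs(W[...,0]-t[0])<70)&(abs(W[...,1]-t[1])<70); Q=W[m]; r=cv2.minAreaRect(Q[:,:2].astype(np.float32)); print(len(Q),r,np.median(Q[:,2])-t[2])
E
```

```text
time: 35.67
tool_pos: [456.8, 330.1, 42.9]
tcp_rot: [180.0, -0.1, 47.7]
ft_force: [0.8, -0.4, 0.6]
finger_gap: 20.3
time: 36.55
tool_pos: [457.8, 330.8, 201.1]
tcp_rot: [179.9, -0.4, 47.7]
ft_force: [0.9, 0.8, -3.3]
finger_gap: 19.7
 tcp [457.8 330.8 201.1] rpy [179.89  -0.36  47.67] gap 19.7 F [ 0.9  0.8 -3.3] t 36.5
  rz -0.0945 shift units@target yaw [-6.957  0.665  0.123] @current yaw [-5.393  4.445  0.123]
5844 ((462.37738037109375, 336.0302734375), (90.0873794555664, 44.64789581298828), 67.01749420166016) 23.456364442927423
```

```bash
python3 - <<'E'
from h import *
p,W=load("w14.npz")
cv2.imwrite("pics/w14.png",cv2.resize(p[120:384,100:420,::-1],None,fx=2.4,fy=2.2))
t=np.array([457.8,330.8,201.1])
for dz in range(10,40,2):
    m=(abs(W[...,2]-t[2]-dz)<1)&(abs(W[...,0]-t[0])<70)&(abs(W[...,1]-t[1])<70); print(dz,m.sum(),end='; ')
E
```

```text
10 96; 12 112; 14 126; 16 133; 18 128; 20 275; 22 1742; 24 4108; 26 173; 28 130; 30 136; 32 110; 34 89; 36 124; 38 405;
```

View pics/w14.png

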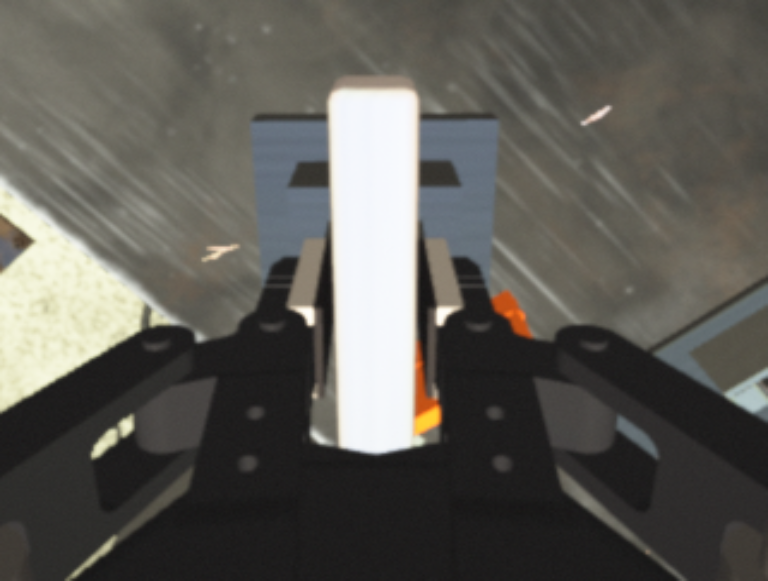

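```bash
cat >> h.py <<'E'
def keyheld(f,s):
    p,W=load(f); t=s['tool_pos']; a=np.radians(s['tcp_rot'][2]); D=W-t
    X=D[...,0]*np.cos(a)+D[...,1]*np.sin(a); Y=D[...,0]*np.sin(a)-D[...,1]*np.cos(a); Z=D[...,2]
    m=(abs(Z-23.5)<4)&(abs(X)<60)&(abs(Y)<13)
    n,l,st,c=cv2.connectedComponentsWithStats(cv2.erode(m.astype(np.uint8),np.ones((3,3)))); m=l==1+st[1:,4].argmax()
    A=np.c_[X[m],Y[m],np.ones(m.sum())]; k=np.linalg.lstsq(A,Z[m],rcond=None)[0]
    x,y=X[m],Y[m]; b=np.arange(-40,56,8); cen=[(xx,np.round((np.percentile(y[abs(x-xx)<4],2)+np.percentile(y[abs(x-xx)<4],98))/2,2)) for xx in b if (abs(x-xx)<4).sum()>20]
    q=[c for c in cen if c[0]>8]; f=np.polyfit([c[0] for c in q],[c[1] for c in q],1)
    print('key: pix',m.sum(),'slopes(x,y) deg',np.degrees(k[:2]).round(2),'z0',k[2].round(1),'x range',x.min().round(1),x.max().round(1),'y0',f[1].round(2),'rel yaw(tool) deg',np.degrees(f[0]).round(2))
E
python3 - <<'E'
from h import *
s=telemetry.sense(); s['tool_pos'];keyheld("w14.npz",s)
E
```

```text
key: pix 4960 slopes(x,y) deg [0.32 0.17] z0 25.7 x range -38.2 54.3 y0 0.49 rel yaw(tool) deg -0.52
```

```bash
python3 - <<'E'
from h import *
for f in("w1","w3","w4","w6","w7","w10","w12"):
    p,W=load(f+".npz"); m=(abs(W[...,0]-441)<25)&(abs(W[...,1]+18)<25)
    o=[]
    for lo,hi in((135,139),(129.5,133.5)):
        q=W[m&(W[...,2]>lo)&(W[...,2]<hi)]
        if len(q)>10: r=cv2.minAreaRect(q[:,:2].astype(np.float32)); o.append((len(q),np.round(r[0],1),np.round(r[1],1),round(r[2],1)))
    q=W[(abs(W[...,0]-435)<80)&(abs(W[...,1]+18)<70)&(abs(W[...,2]-109.5)<3)]; r=np.hypot(q[:,0]-440.8,q[:,1]+18.2); q=q[(r>35)&(r<62)]
    print(f,o,'lobe',len(q),np.degrees(np.arctan2(np.mean(q[:,1])+18.2,np.mean(q[:,0])-440.8)).round(1) if len(q) else '')
E
```

```text
w1 [(250, array([440.6, -18.2]), array([16.9, 17.1]), 80.4), (77, array([440.3, -18.1]), array([19.9, 20.1]), 81.2)] lobe 457 163.8
w3 [(452, array([440.6, -17.8]), array([17.3, 17.4]), 80.8), (216, array([440.7, -17.8]), array([20.9, 20.3]), 81.1)] lobe 894 162.1
w4 [(388, array([440.9, -17.6]), array([17.6, 17. ]), 84.3), (164, array([445.6, -14.5]), array([14.4, 27.8]), 35.5)] lobe 789 162.1
w6 [(142, array([439.2, -11. ]), array([18.1,  8.3]), 27.3), (119, array([441.8,  -9.4]), array([ 3.3, 20.3]), 80.1)] lobe 884 162.2
w7 [(262, array([440.6, -17.2]), array([15.8, 17.3]), 78.2), (151, array([440.6, -18. ]), array([21. , 19.8]), 81.3)] lobe 787 162.3
w10 [(429, array([441. , -17.9]), array([17.3, 17. ]), 81.4), (176, array([445.7, -14.7]), array([15. , 27.8]), 34.8)] lobe 898 162.6
w12 [(478, array([440.4, -18.9]), array([17.2, 17. ]), 81.1), (148, array([440.1, -19. ]), array([20.3, 20.3]), 80.6)] lobe 557 163.5
```

```bash
python3 -m jog '[[[0,0,0,0,0,-0.0229,0],[0,0,0,0,0,-0.0229,0],[0,0,0,0,0,-0.0229,0],[-0.5,0.06,0,0,0,-0.0229,0],[-0.77,0.088,0,0,0,0,0],[-0.77,0.088,0,0,0,0,0],[-0.77,0.088,0,0,0,0,0],[-0.77,0.088,0,0,0,0,0],[-0.77,0.088,0,0,0,0,0],[-0.77,0.088,0,0,0,0,0],[-0.77,0.088,0,0,0,0,0],[-0.77,0.088,0,0,0,0,0]]]'
python3 -m jog '[[[-0.2,0,0,0,0,0,0],[0,0,0,0,0,0,0],[0,0,0,0,0,0,0]]]'
python3 - <<'E'
from h import *
p,W,s=shot("wrist","w15.npz"); plan(440.1,-18.7,154,80.6); keyheld("w15.npz",s)
cv2.imwrite("pics/w15.png",p[:,:,::-1])
E
```

```text
time: 38.1
tool_pos: [434.9, -5.6, 195.4]
tcp_rot: [-179.9, 0.0, 80.6]
ft_force: [0.4, 0.1, -4.0]
finger_gap: 20.0
time: 38.48
tool_pos: [434.3, -13.5, 196.5]
tcp_rot: [-179.9, -0.0, 80.7]
ft_force: [0.1, -0.5, -4.0]
finger_gap: 20.2
 tcp [434.4 -13.4 196.7] rpy [-1.7997e+02 -2.0000e-02  8.0710e+01] gap 19.8 F [ 0.7 -0.7 -4.5] t 38.5
  rz 0.0003 shift units@target yaw [-0.085  0.13   0.854] @current yaw [-0.085  0.13   0.854]
key: pix 5250 slopes(x,y) deg [0.07 0.22] z0 23.3 x range -39.5 53.0 y0 -0.28 rel yaw(tool) deg -0.2
```

View pics/w15.png

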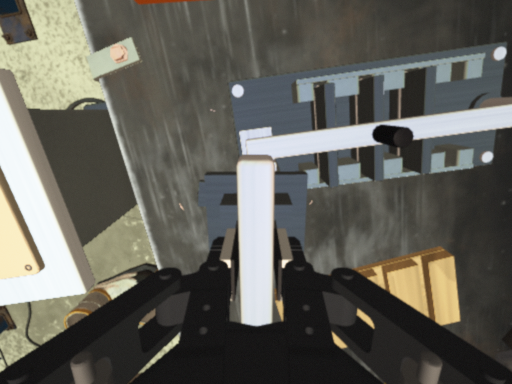

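The key flange at (253,220) is near the spindle. The bar is closed with its end in the catch at (255,140). Correct and lower.

```bash
python3 -m jog '[[[-0.075,0.138,0,0,0,0,0],[0,0,0.2,0,0,0,0],[0,0,0.05,0,0,0,0],[0,0,0,0,0,0,0],[0,0,0,0,0,0,0]]]'
python3 - <<'E'
from h import *
plan(440.6,-18.2,154,80.9)
E
```

```text
time: 39.15
tool_pos: [440.7, -19.2, 184.6]
tcp_rot: [180.0, -0.0, 80.6]
ft_force: [0.5, 0.1, -3.6]
finger_gap: 19.9
 tcp [440.7 -19.2 184.6] rpy [179.99  -0.    80.64] gap 19.9 F [ 0.5  0.1 -3.6] t 39.1
  rz -0.0007 shift units@target yaw [ 0.02  -0.005  0.613] @current yaw [ 0.02  -0.006  0.613]
```

```bash
python3 -m jog '[[[0.015,0,0.1,0,0,0,0],[0,0,0.1,0,0,0,0],[0,0,0.08,0,0,0,0],[0,0,0,0,0,0,0]]]'
python3 - <<'E'
from h import *
plan(440.6,-18.2,154,80.9)
E
```

```text
time: 39.65
tool_pos: [440.4, -18.4, 169.9]
tcp_rot: [-179.9, -0.0, 80.6]
ft_force: [-0.9, -0.5, -4.1]
finger_gap: 19.9
 tcp [440.4 -18.4 169.9] rpy [-1.7994e+02 -1.0000e-02  8.0640e+01] gap 19.9 F [-0.9 -0.5 -4.1] t 39.6
  rz -0.0007 shift units@target yaw [0.005 0.003 0.318] @current yaw [0.005 0.003 0.318]
```

```bash
python3 -m jog '[[[0,0,0.1,0,0,0,0],[0,0,0.1,0,0,0,0],[0,0,0.08,0,0,0,0],[0,0,0,0,0,0,0]]]'
python3 -m jog '[[[0,0,0.04,0,0,0,0],[0,0,0,0,0,0,0]]]'
python3 -m jog '[[[0,0,0.03,0,0,0,0],[0,0,0,0,0,0,0]]]'
```

```text
time: 40.15
tool_pos: [440.5, -18.4, 155.9]
tcp_rot: [-179.9, -0.0, 80.6]
ft_force: [-0.3, 0.7, -4.9]
finger_gap: 20.1
time: 40.4
tool_pos: [440.8, -18.5, 154.5]
tcp_rot: [180.0, -0.0, 80.6]
ft_force: [0.9, 2.1, -5.2]
finger_gap: 20.4
time: 40.65
tool_pos: [441.2, -18.3, 153.9]
tcp_rot: [180.0, -0.0, 80.6]
ft_force: [-2.6, 3.2, 4.5]
finger_gap: 20.0
```

```bash
python3 -m jog '[[[0,0,0,0,0,0.02,0],[0,0,0,0,0,0.025,0],[0,0,0,0,0,0.025,0],[0,0,0,0,0,0.025,0],[0,0,0,0,0,0.025,0],[0,0,0,0,0,0.025,0],[0,0,0,0,0,0.025,0],[0,0,0,0,0,0.02,0],[0,0,0,0,0,0,0]]]'
python3 - <<'E'
from h import *
plan(440.6,-18.2,154,0); print(telemetry.sense()['wrist_torque'],telemetry.sense()['joint_pos'])
E
```

```text
time: 41.78
tool_pos: [441.7, -18.4, 153.9]
tcp_rot: [180.0, -0.1, 12.3]
ft_force: [1.6, 3.0, 2.2]
finger_gap: 19.9
 tcp [441.7 -18.4 153.9] rpy [ 1.7998e+02 -1.3000e-01  1.2290e+01] gap 19.9 F [1.6 3.  2.2] t 41.8
  rz 0.0341 shift units@target yaw [-0.022 -0.004 -0.003] @current yaw [-0.021 -0.009 -0.003]
[ 0.67568831 -0.32553073 -0.10675405] [-9.05973847e+00 -1.51229580e+01  1.15015740e+02  2.52628534e-02
  7.99813081e+01  6.86493193e+01]
```

```bash
for i in 1; do python3 -m jog '[[[0,0,0,0,0,0.011,0],[0,0,0,0,0,0.011,0],[0,0,0,0,0,0,0]]]'; python3 -c "
from h import *;s=telemetry.sense();print(s['wrist_torque'].round(2))"; done
python3 -m jog '[[[0,0,0,0,0,0.008,0],[0,0,0,0,0,0,0]]]'; python3 -c "
from h import *;s=telemetry.sense();print(s['wrist_torque'].round(2))"
python3 -m jog '[[[0,0,0,0,0,0.008,0],[0,0,0,0,0,0,0]]]'; python3 -c "
from h import *;s=telemetry.sense();print(s['wrist_torque'].round(2))"
```

```text
time: 42.15
tool_pos: [441.7, -18.6, 153.8]
tcp_rot: [180.0, -0.1, 4.5]
ft_force: [3.0, 3.7, 3.0]
finger_gap: 19.9
[ 0.52 -0.43 -0.03]
time: 42.4
tool_pos: [441.6, -18.6, 153.8]
tcp_rot: [180.0, -0.1, 1.6]
ft_force: [2.8, 2.2, 4.8]
finger_gap: 19.9
[ 0.56 -0.47 -0.08]
time: 42.65
tool_pos: [441.6, -18.7, 153.8]
tcp_rot: [180.0, -0.1, -1.3]
ft_force: [3.3, 2.4, 5.6]
finger_gap: 20.2
[ 0.46 -0.58 -0.04]
```

```bash

python3 -m jog '[[[0,0,0,0,0,0.007,0],[0,0,0,0,0,0,0]]]'; python3 -c "
from h import *;s=telemetry.sense();print(s['wrist_torque'].round(2))"
python3 -m jog '[[[0,0,0,0,0,0.007,0],[0,0,0,0,0,0,0]]]'; python3 - <<'E'
from h import *
p,W,s=shot("wrist","w16.npz");print(s['wrist_torque'].round(2)); keyheld("w16.npz",s)
cv2.imwrite("pics/w16.png",p[:,:,::-1])
E
```

```text
time: 42.9
tool_pos: [441.6, -18.6, 153.8]
tcp_rot: [180.0, -0.1, -3.8]
ft_force: [3.2, 2.2, 5.6]
finger_gap: 19.7
[ 0.52 -0.58  0.04]
time: 43.15
tool_pos: [441.9, -18.5, 153.9]
tcp_rot: [-180.0, -0.2, -6.3]
ft_force: [4.9, 3.9, 4.3]
finger_gap: 20.0
[ 0.67 -0.82  0.13]
key: pix 5216 slopes(x,y) deg [ 0.04 -0.32] z0 23.4 x range -38.4 53.5 y0 0.13 rel yaw(tool) deg -0.2
```

View pics/w16.png

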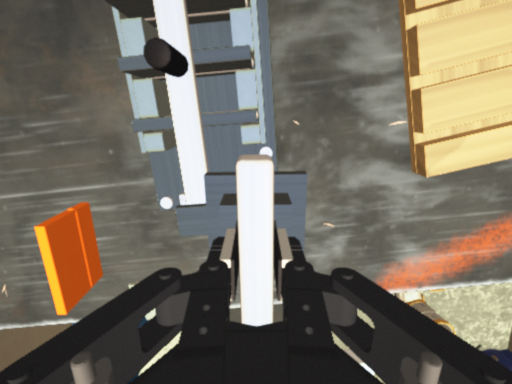

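The cam lobe at (190,220) now covers the bar's end. Press on to the stop and measure the lobe direction.

```bash
cat > lobe.py <<'E'
from h import *
import sys
p,W,s=shot("wrist",sys.argv[1]);print('torque',s['wrist_torque'].round(2),s['ft_force'].round(1),'yaw',s['tcp_rot'][2].round(1)); keyheld(sys.argv[1],s)
q=W[(abs(W[...,0]-435)<80)&(abs(W[...,1]+18)<70)&(abs(W[...,2]-109.5)<2.5)]; d=q[:,:2]-[440.6,-18.1]; r=np.hypot(*d.T); q=q[(r>52)&(r<62)]; d=d[(r>52)&(r<62)]
an=np.degrees(np.arctan2(d[:,1],d[:,0])); print('lobe',len(q),np.percentile(an,[3,50,97]).round(1),'r',r.max())
E
python3 lobe.py w17.npz
python3 -m jog '[[[0,0,0,0,0,0.007,0],[0,0,0,0,0,0,0]]]'; python3 -c "
from h import *;s=telemetry.sense();print(s['wrist_torque'].round(2))"
python3 -m jog '[[[0,0,0,0,0,0.007,0],[0,0,0,0,0,0,0]]]'; python3 lobe.py w18.npz
```

```text
torque [ 0.68 -0.86  0.08] [4.9 3.4 4.9] yaw -6.3
key: pix 5218 slopes(x,y) deg [ 0.05 -0.12] z0 23.5 x range -39.2 53.6 y0 0.16 rel yaw(tool) deg -0.27
lobe 259 [75.5 87.  99. ] r 60.25296773063275
time: 43.5
tool_pos: [441.9, -18.5, 153.8]
tcp_rot: [-180.0, -0.2, -8.8]
ft_force: [4.3, 3.1, 4.9]
finger_gap: 19.9
[ 0.6  -0.88  0.57]
time: 43.75
tool_pos: [441.9, -18.5, 153.8]
tcp_rot: [-180.0, -0.2, -11.3]
ft_force: [4.0, 2.6, 4.6]
finger_gap: 20.1
torque [ 0.54 -0.97  1.03] [4.  2.6 4.6] yaw -11.3
key: pix 5211 slopes(x,y) deg [ 0.05 -0.17] z0 23.5 x range -38.2 53.7 y0 0.54 rel yaw(tool) deg -2.91
lobe 259 [75.  85.9 99. ] r 60.42598964858862
```

Torque rose to 1 N·m with the lobe stationary at about 86–87°, so this is the end stop. Ease off, release and retreat.

```bash
python3 -m jog '[[[0,0,0,0,0,-0.008,0],[0,0,0,0,0,0,0.5],[0,0,0,0,0,0,0.5],[0,0,0,0,0,0,0.5],[0,0,0,0,0,0,0.5],[0,0,-0.2,0,0,0,0.5],[0,0,-0.4,0,0,0,0.5],[0,0,-0.5,0,0,0,0.5],[0,0,-0.5,0,0,0,0.5],[-0.3,0,-0.5,0,0,0,0.5],[-0.3,0,-0.2,0,0,0,0.5],[0,0,0,0,0,0,0.5]]]'
python3 - <<'E'
from h import *
p,W,s=shot("wrist","w19.npz");cv2.imwrite("pics/w19.png",cv2.resize(p[:,:,::-1],(768,576))); print(s['tool_pos'])
m=(abs(W[...,2]-177)<5)&(abs(W[...,0]-440)<70)&(abs(W[...,1]+18)<70);Q=W[m];print('key bar',len(Q),cv2.minAreaRect(Q[:,:2].astype(np.float32)),np.percentile(Q[:,2],[5,50,95]))
m=(abs(W[...,2]-121)<4)&(abs(W[...,0]-440)<60)&(abs(W[...,1]+18)<60);Q=W[m];print('flange',len(Q),cv2.minAreaRect(Q[:,:2].astype(np.float32)),np.median(Q[:,2]))
q=W[(abs(W[...,0]-435)<80)&(abs(W[...,1]+18)<70)&(abs(W[...,2]-109.5)<2.5)]; d=q[:,:2]-[440.6,-18.1]; r=np.hypot(*d.T); d=d[(r>52)&(r<62)]
print('lobe',len(d),np.percentile(np.degrees(np.arctan2(d[:,1],d[:,0])),[3,50,97]))
m=(abs(W[...,2]-137)<3)&(abs(W[...,0]-552)<25)&(abs(W[...,1]-23)<25); print('pin',m.sum(),W[m].mean(0))
E
```

```text
time: 45.3
tool_pos: [411.6, -14.1, 269.8]
tcp_rot: [180.0, -0.2, -8.6]
ft_force: [0.1, 0.5, -0.4]
finger_gap: 42.8
[411.56361746 -14.07405754 269.84443178]
key bar 2380 ((441.1340637207031, -18.437480926513672), (17.983304977416992, 109.22801971435547), 83.40122985839844) [175.41362024 177.18683664 178.41809468]
flange 1754 ((440.9913330078125, -18.24114227294922), (70.06177520751953, 70.39079284667969), 83.36099243164062) 121.38059578885796
lobe 124 [75.34361956 85.7275773  99.26323306]
pin 252 [551.90603704  22.79244896 137.3099842 ]
```

View pics/w19.png

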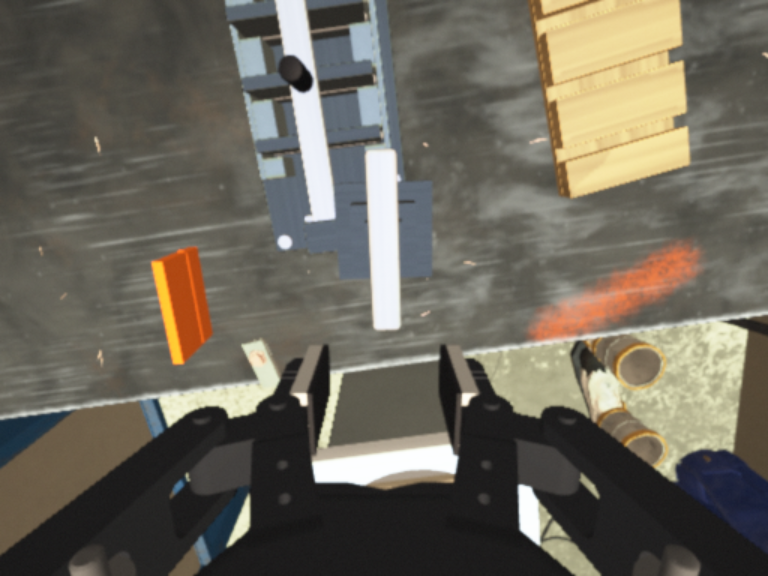

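The key stands at (383,240) with its top at 177 mm, as expected when seated. The lobe covers the bar end, and the robot is clear of everything.

```bash
python3 -c "
from bench import job; print(job.hand_in())"
```

```text
the job is handed in; nothing more can be done
None
```

The job is done and handed in at about 45 s of robot time. All three plates in the block are in carrier slots 1, 2 and 3, the bar is closed in its catch, and the lock is turned to its stop. The key is left standing on the spindle.

What the last checks showed:
- **Plates:** the tops measured 78 mm above the worktop, which is right for fully seated plates. I measured this before closing the bar and saw nothing since to suggest they moved.
- **Bar:** it stopped against the cheek with about 10 N of push. The pin is at the closed angle within about half a degree.
- **Lock:** torque rose to about 1 N·m while the cam stood still, lying over the bar end. It turned about 77° from where it started, which puts it at about 84° against the stop's 83° (within measuring error).
- **Key:** upright, with its top at 177 mm, as expected when seated. At the stop it twisted about 3° in the fingers.
- **Robot:** clear of everything, with about 0 N on the wrist. I did not touch the jar, the coupon or the coloured decoys.

One reading disagreed: the finger gap showed about 20 mm on the 18 mm key bar, but the grip held. The top camera also placed the carrier 3–4 mm from the wrist camera's position. I used the wrist camera, and the plates went in with no noticeable resistance.

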